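# Kit the finished machined parts and leave the blanks

## Task

Pack the blue kit tray with the four finished aluminium parts: put the wavy rib, the finned block, the bored bush and the square-footed pedestal each into the pocket shaped for it, upright and fully down on the pocket's floor. Set them down, do not drop them, and leave the two unmachined blanks (the solid block and the solid cylinder) where they stand.

Things in the scene. Friction and masses are not known exactly. Their poses are not given: they have to be found in the camera images.
- wavy_rib: finished aluminium part: an S-shaped upright ribbed wall, 12 to 14 mm thick and 45 mm high overall, on a rectangular foot 110 (x) x 28 (y) x 6 mm. The middle 40 mm of the wall is straight, along x, and runs through the origin, so it can be gripped there across y. Origin: centre of the underside, z up. About 140 g.
- finned_block: finished aluminium part: heat-sink block 80 (x) x 40 (y) x 45 mm high with four upright 5 mm fins running along x, open dark-floored grooves between them, 6.7 mm wide, 31 mm deep from the top. Grip across y, on the outer fins. Origin: centre of the underside, z up. About 240 g.
- bored_bush: finished aluminium part: round bush 45 mm high, a flange 52 mm across and 8 mm thick at the bottom and above it a hub 36 mm across with an open 24 mm bore that looks dark from above. Grip the hub. Origin: centre of the underside, z up. About 130 g.
- pedestal: finished aluminium part: square foot 48 x 48 x 10 mm with four small dark holes in its corners and a solid round spigot 30 mm across rising from its middle to 45 mm overall. Grip the spigot. Origin: centre of the underside, z up. About 130 g.
- block_blank: unmachined blank: solid plain aluminium block 80 (x) x 40 (y) x 45 mm high, no fins. Origin: centre of the underside. Does not belong in the tray.
- round_blank: unmachined blank: solid plain aluminium cylinder 52 mm across, 45 mm high, no flange and no bore. Origin: centre of the underside. Does not belong in the tray.
- nest_long: fixed grey plate 138 (x) x 90 (y) x 16 mm high in the blue tray, with a long narrow rectangular pocket 126 (x) x 44 (y) mm (for the wavy rib), 10 mm deep, at its centre; black floor 6 mm above the plate's underside. Origin: centre of its underside, 5 mm above the table, z up. The tray, 290 x 194 mm, rim 20 mm above the table, holds the four plates two by two, x axes parallel.
- nest_wide: fixed grey plate 138 (x) x 90 (y) x 16 mm high in the blue tray, with a shorter, wider rectangular pocket 96 (x) x 56 (y) mm (for the finned block), 10 mm deep, at its centre; black floor 6 mm above the plate's underside. Origin: centre of its underside, 5 mm above the table, z up.
- nest_round: fixed grey plate 138 (x) x 90 (y) x 16 mm high in the blue tray, with a round pocket 68 mm across (for the bored bush), 10 mm deep, at its centre; black floor 6 mm above the plate's underside. Origin: centre of its underside, 5 mm above the table, z up.
- nest_square: fixed grey plate 138 (x) x 90 (y) x 16 mm high in the blue tray, with a square pocket 64 x 64 mm, sides along x and y (for the pedestal), 10 mm deep, at its centre; black floor 6 mm above the plate's underside. Origin: centre of its underside, 5 mm above the table, z up.

How it is judged (in metres and radians):
At the end, for the whole second after the job is handed in: Each finished part stands upright (within 0.1 rad) and at rest on the floor of its own pocket (origin within 13 mm of the plate's centre and 3 to 9.5 mm above the plate's underside), and both blanks are within 30 mm of where they started (horizontal distance between wavy_rib and nest_long below 0.013 m and z of wavy_rib in the frame of nest_long between 0.003 and 0.0095 m and angle between each of wavy_rib, finned_block, bored_bush, pedestal's own z axis and vertical below 0.1 rad and linear speed of each of wavy_rib, finned_block, bored_bush, pedestal below 0.02 m/s and angular speed of each of wavy_rib, finned_block, bored_bush, pedestal below 0.2 rad/s and horizontal distance between finned_block and nest_wide below 0.013 m and z of finned_block in the frame of nest_wide between 0.003 and 0.0095 m and horizontal distance between bored_bush and nest_round below 0.013 m and z of bored_bush in the frame of nest_round between 0.003 and 0.0095 m and horizontal distance between pedestal and nest_square below 0.013 m and z of pedestal in the frame of nest_square between 0.003 and 0.0095 m and distance of each of block_blank, round_blank from where it was at the start of the episode below 0.03 m); the robot touches nothing.
It fails at once if a finished part is dropped (falls free by more than about 25 mm) ((linear speed of wavy_rib above 0.7 m/s and contact force between wavy_rib and the fingers below 0.05 N) or (linear speed of finned_block above 0.7 m/s and contact force between finned_block and the fingers below 0.05 N) or (linear speed of bored_bush above 0.7 m/s and contact force between bored_bush and the fingers below 0.05 N) or (linear speed of pedestal above 0.7 m/s and contact force between pedestal and the fingers below 0.05 N)).
It fails at once if the block blank is moved by more than 30 mm (distance of block_blank from where it was at the start of the episode above 0.03 m).
It fails at once if the round blank is moved by more than 30 mm (distance of round_blank from where it was at the start of the episode above 0.03 m).
It also fails if it takes over 112 s, if anything falls off the work surface, if the arm or the gripper's body presses on something with over 40 N, if the wrist force passes 120 N, or if a joint passes its speed limit or range.

## Robot

A 6-joint arm with a two-finger parallel gripper is mounted at the origin on the work surface. World frame = base frame: x ahead of the robot, y to its left, z up, the work surface at z = 0. Lengths are in m, angles in degrees, forces in N, time in s.
With the tool pointing down it reaches from about 0.375 to 0.825 m from the base axis. Payload 5.5 kg.
Tool frame: the origin (TCP) lies at the very end of the fingers, on their centre line; the grasp point (between the pads) lies 19 mm behind it; z points along the fingers, y is the line along which they close (so a half turn about z gives the same grasp; the last joint's range is limited). The gripper opens to 85 mm and grips with 20 to 120 N. Pads are 22 mm wide; open, the fingers measure 114 mm over their backs; the gripper's body (76 mm by 85 mm) begins 54 mm behind the grasp point. The pads swing forward as they close: fully open they stand 13 mm farther back than shut.
Start: joints at [67.838, 17.962, -2.699, 69.339, 0, 90], TCP at [0.226, 0.556, 0.21] pointing down, gripper open.
Joint ranges: [-152.73, 152.73], [-39.44, 99.34], [-58.76, 71.6], [-118.89, 123.64], [-81.53, 83.1], [-180, 180]. Speed limits (degrees/s): [136.94, 136.94, 172.46, 180, 180, 180].

## Interface

Orientations are given as [roll, pitch, yaw] about the fixed x, y, z axes, in that order (R = Rz(yaw) Ry(pitch) Rx(roll)).
In Python, from plant import get_obs, capture, camera_params, hand_in gives the robot as it stands.
- The arm moves only by the tool step_arm, never from a script. Its argument "steps" is one flat list of numbers, 5 for each row, row after row: the opening, from 0 (shut) to 1 (fully open), then the shift along the tool's x, y, z in m, then the turn about the tool's z in rad. A call has 1 to 20 rows; each row is the pose to reach, as a shift and turn from the pose commanded when the call began, along the tool's axes at that moment; what a row does not reach only later rows make up. A row lasts 1/10 s, in which the tool goes at most 50 mm and 8.59 degrees, less where a joint would pass 70% of its speed; a pose out of reach is approached as far as the arm can. A call with a gripper value outside its range is refused whole. The fingers move at their own pace and stop on an object; "newtons" is the grip in N (left out, the last holds). Time passes only in rows, so rows that repeat a pose let the fingers close. It gives the time, the measured TCP pose, the force, the opening and the grip force at its end, in the units of the state.
- get_obs(): the state, without advancing time (a new reading comes with each control period).
- capture(name): name is "side" or "top"; returns the picture (480x640x3 uint8, red, green, blue); there is no depth.
- camera_params(name): a dict with "mtx" (3x3 intrinsics, pixels), "k1" (the pictures are not rectified: a ray, as slopes to the right and down, at radius r is drawn at 1 + k1 r^2 times it, then the intrinsics apply), "extrinsics" (4x4, takes a point from camera to world coordinates). Camera axes: x right, y up, looking along -z (the intrinsics and any distortion apply to the point x, -y, -z); pixel columns grow to the right and rows downward; lengths in m; the calibration is good to about 2 mm. A picture is of the moment at which its call begins. camera_params takes no time and is no camera call.
- hand_in(): hands the job in; it is judged then, once.
The state is a dict: "t": time; "qpos": joint angles; "qvel": joint speeds; "effort": joint torques, N m; "ee_pos": TCP position; "ee_rot": TCP orientation; "force": force on the tool from outside, world axes, zero at the start; "torque": the same for the moment, N m; "opening": opening from 0.0 (shut) to 1.0 (fully open); "grip_force": force on a finger pad.
Only numpy, scipy, OpenCV 4.12 (cv2) and the standard library are available. Lean on these libraries where they do the work, as an engineer would, in place of code of your own. Each camera call takes 0.05 s, during which the arm holds its last target. There are 200 camera calls.

## Working session

There is one attempt and no reset: what is moved stays moved. The work goes in short steps, Python scripts to look and compute and a tool call to move; the robot and the scene stay as the last step left them, time stands still between calls to the robot, and variables do not carry over. Pictures are saved under pics/ and viewed, at most 14 in all, crops included, and the job is handed in when it is done.

Besides the shell and the picture viewer there is one more tool, called after "Emit:" as name(argument=value, ...), one argument or row to a line, values as JSON. step_arm: Moves the arm, as the interface text tells. Its arguments: {"type":"object","properties":{"steps":{"type":"array"},"newtons":{"type":"number"}},"required":["steps"]}

```bash
mkdir -p pics
python3 - <<'E'
from plant import *
import cv2,numpy as np
for n in("top","side"):
    im=capture(n); cv2.imwrite(f"pics/{n}0.png",im[:,:,::-1]); p=camera_params(n); print(n,np.round(p["mtx"],1).tolist(),p["k1"],np.round(p["extrinsics"],3).tolist())
o=get_obs();print(o["t"],o["ee_pos"],o["ee_rot"],o["opening"])
E
```

```text
top [[434.5, 0.0, 319.6], [0.0, 434.5, 247.9], [0.0, 0.0, 1.0]] -0.011741227473849295 [[0.018, 0.988, -0.155, 0.409], [-1.0, 0.018, -0.002, -0.033], [0.001, 0.155, 0.988, 0.941], [0.0, 0.0, 0.0, 1.0]]
side [[523.9, 0.0, 316.2], [0.0, 523.9, 239.3], [0.0, 0.0, 1.0]] -0.039656819093987335 [[0.924, 0.176, -0.339, 0.176], [-0.382, 0.451, -0.807, -0.935], [0.011, 0.875, 0.484, 0.585], [0.0, 0.0, 0.0, 1.0]]
0.1 [0.22614443 0.55515736 0.20963004] [-1.79912474e+02  3.25358695e-03  1.57839618e+02] 0.997274443331658
```

View pics/top0.png

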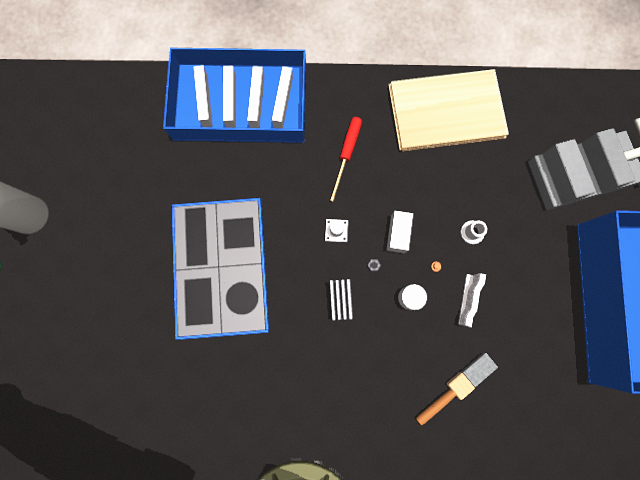

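View pics/side0.png

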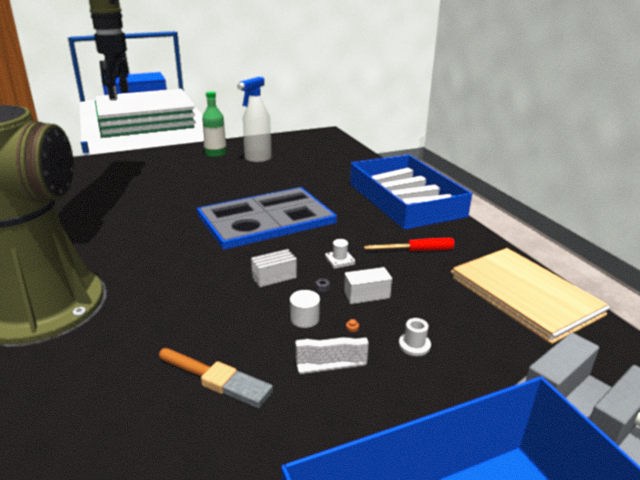

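The top view shows all of it. Parts: pedestal (337,230), block blank (400,232), bush (474,232), finned block (341,300), round blank (412,297), rib (472,300). Pockets: long (196,237), square (239,233), wide (199,301), round (242,298). The side view agrees.

```bash
cat > h.py <<'E'
from plant import *
import cv2,numpy as np
P={n:camera_params(n) for n in("top","side")}
def ray(n,uv,z):
    p=P[n];K=np.array(p["mtx"]);E=np.array(p["extrinsics"]);uv=np.atleast_2d(np.array(uv,float))
    d=cv2.undistortPoints(uv[:,None],K,np.array([p["k1"],0,0,0.]))[:,0]
    v=np.c_[d[:,0],-d[:,1],-np.ones(len(d))]@E[:3,:3].T;o=E[:3,3]
    return o+v*((z-o[2])/v[:,2])[:,None]
def proj(n,X):
    p=P[n];K=np.array(p["mtx"]);E=np.linalg.inv(np.array(p["extrinsics"]));c=E[:3,:3]@np.array(X,float)+E[:3,3]
    s=np.array([[c[0],-c[1],-c[2]]]);return cv2.projectPoints(s,np.zeros(3),np.zeros(3),K,np.array([p["k1"],0,0,0.]))[0].ravel()
E
python3 - <<'E'
from h import *
im=cv2.imread("pics/top0.png")
cv2.imwrite("pics/crop0.png",cv2.resize(im[205:335,315:500],None,fx=4.3,fy=4.3,interpolation=cv2.INTER_CUBIC))
hsv=cv2.cvtColor(im,cv2.COLOR_BGR2HSV)
b=cv2.inRange(hsv,(100,120,60),(130,255,255));b[:,:150]=0;b[:180]=0;b[:,300:]=0
c=max(cv2.findContours(b,0,2)[0],key=cv2.contourArea)
q=ray("top",c[:,0],.02)[:,:2]*1000
print("tray",cv2.minAreaRect(q.astype(np.float32)))
g=cv2.cvtColor(im,cv2.COLOR_BGR2GRAY)
m=np.zeros_like(g);cv2.drawContours(m,[c],-1,255,-1);m=cv2.erode(m,np.ones((7,7)))
d=cv2.inRange(g,0,75)&m
for k in cv2.findContours(d,0,2)[0]:
    if cv2.contourArea(k)>200:
        q=ray("top",k[:,0],.016)[:,:2]*1000;print("pocket",cv2.contourArea(k),[np.round(a,1) for a in cv2.minAreaRect(q.astype(np.float32))])
w=cv2.inRange(g,110,255);w[:,:315]=0;w[:205]=0;w[335:]=0;w[:,500:]=0
w=cv2.morphologyEx(w,cv2.MORPH_CLOSE,np.ones((5,5)))
for k in cv2.findContours(w,0,2)[0]:
    if cv2.contourArea(k)>200:
        for z in(0,.045):
            q=ray("top",k[:,0],z)[:,:2]*1000;print("part",cv2.boundingRect(k),z,[np.round(a,1) for a in cv2.minAreaRect(q.astype(np.float32))])
E
```

```text
tray ((509.2596740722656, 182.91055297851562), (291.7657775878906, 196.75514221191406), 5.563659191131592)
pocket 1075.0 [array([435.4, 223.7]), array([94.3, 54.2]), np.float64(5.6)]
pocket 755.0 [array([584.5, 145.1]), array([61.9, 62.4]), np.float64(6.1)]
pocket 1019.5 [array([575.2, 237.4]), array([124.2,  42.1]), np.float64(5.1)]
part (402, 284, 25, 26) 0 [array([ 454.3, -236.7]), array([51.9, 54. ]), np.float64(89.4)]
part (402, 284, 25, 26) 0.045 [array([ 452.1, -227. ]), array([49.4, 51.5]), np.float64(89.4)]
part (330, 279, 23, 42) 0 [array([445.6, -78.7]), array([86.6, 44.1]), np.float64(4.4)]
part (330, 279, 23, 42) 0.045 [array([443.9, -76.5]), array([82.5, 42. ]), np.float64(4.4)]
part (459, 273, 27, 55) 0 [array([ 451.3, -361.9]), array([ 42.2, 119. ]), np.float64(78.7)]
part (459, 273, 27, 55) 0.045 [array([ 449.3, -346.2]), array([ 40.2, 113.3]), np.float64(78.7)]
part (461, 220, 27, 24) 0 [array([ 599.5, -371.8]), array([51.8, 58.4]), np.float64(1.0)]
part (461, 220, 27, 24) 0.045 [array([ 590.4, -355.6]), array([49.3, 55.6]), np.float64(1.0)]
part (325, 219, 23, 23) 0 [array([597.3, -66.7]), array([49.7, 48.5]), np.float64(0.5)]
part (325, 219, 23, 23) 0.045 [array([588.3, -65.1]), array([47.3, 46.2]), np.float64(0.5)]
part (390, 210, 24, 41) 0 [array([ 599.8, -210.7]), array([43.2, 86. ]), np.float64(82.3)]
part (390, 210, 24, 41) 0.045 [array([ 590.7, -202.2]), array([41.2, 81.9]), np.float64(82.3)]
```

View pics/crop0.png

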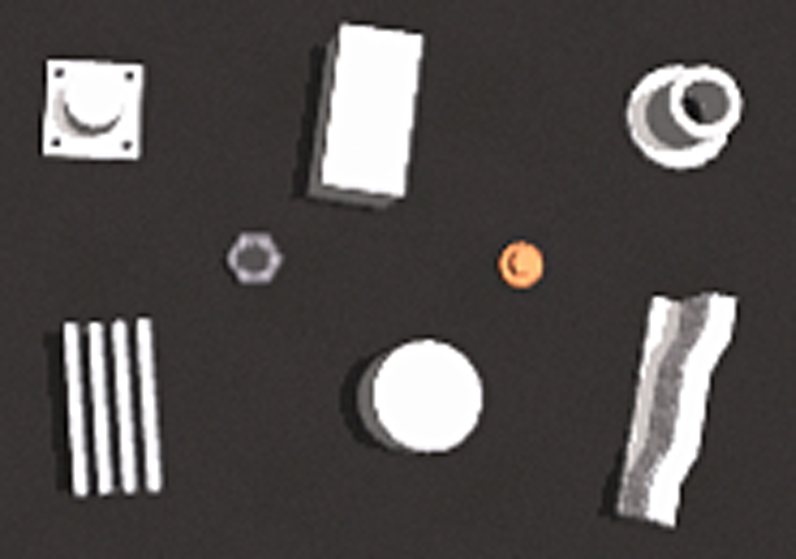

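Emit:
step_arm(
  steps=[1,-0.304,-0.152,0,-0.387,1,-0.304,-0.152,0,-0.387,1,-0.304,-0.152,0,-0.387,1,-0.304,-0.152,0,-0.387,1,-0.304,-0.152,0,-0.387,1,-0.304,-0.152,0,-0.387,1,-0.304,-0.152,0,-0.387,1,-0.304,-0.152,0,-0.387,1,-0.304,-0.152,0,-0.387,1,-0.304,-0.152,0,-0.387],
)

```text
t: 1.1
ee_pos: [0.4498, 0.3007, 0.2101]
ee_rot: [180.0, -0.0, -179.9]
force: [-0.6, 0.7, -0.3]
opening: 1.001
grip_force: 0.0
```

Run:
```python
from h import *
o=get_obs();print(o["t"],o["qpos"],o["ee_pos"],o["ee_rot"])
g=cv2.imread("pics/top0.png",0)
f=lambda a,b:(315+a/4.3-.4,205+b/4.3-.4)
print("flange",ray("top",f(679,116),.008),"bore",ray("top",f(706,102),.045),"spigot",ray("top",f(93,100),.045))
w=cv2.inRange(g,215,255);w[:,:455]=0;w[:265]=0;w[335:]=0;w[:,495:]=0
k=max(cv2.findContours(w,0,2)[0],key=cv2.contourArea);m=np.zeros_like(g);cv2.drawContours(m,[k],-1,255,-1)
ys,xs=np.nonzero(m);q=ray("top",np.c_[xs,ys],.045)[:,:2]*1000
print("rib",q.mean(0),np.ptp(q,axis=0),cv2.minAreaRect(q.astype(np.float32)))
for y in range(ys.min(),ys.max()+1,3):
    r=xs[ys==y];p=ray("top",[[r.min(),y],[r.max(),y]],.045)*1000;print(p[:,:2].round(0).tolist())
```

```text
1.1 [ 3.37473256e+01  1.16597244e+01 -1.09568671e+01  6.74225941e+01
  2.62799527e-02  3.36966653e+01] [0.44983221 0.30073196 0.21011782] [ 1.79999875e+02 -4.71818705e-02 -1.79949349e+02]
flange [[ 0.59758264 -0.36552814  0.008     ]] bore [[ 0.59735182 -0.36587413  0.045     ]] spigot [[ 0.59284858 -0.06551368  0.045     ]]
rib [ 447.37170554 -352.76594792] [108.68071221  44.86213573] ((448.3918762207031, -352.9927978515625), (15.647756576538086, 112.3394546508789), 72.01541137695312)
[[503.0, -367.0], [503.0, -367.0]]
[[497.0, -364.0], [497.0, -375.0]]
[[490.0, -362.0], [491.0, -373.0]]
[[484.0, -360.0], [484.0, -372.0]]
[[478.0, -358.0], [478.0, -370.0]]
[[472.0, -353.0], [472.0, -366.0]]
[[465.0, -351.0], [466.0, -361.0]]
[[459.0, -351.0], [459.0, -361.0]]
[[453.0, -348.0], [453.0, -359.0]]
[[447.0, -348.0], [447.0, -358.0]]
[[441.0, -346.0], [441.0, -356.0]]
[[435.0, -346.0], [435.0, -356.0]]
[[429.0, -343.0], [429.0, -354.0]]
[[422.0, -339.0], [423.0, -351.0]]
[[416.0, -335.0], [417.0, -347.0]]
[[410.0, -333.0], [410.0, -345.0]]
[[404.0, -332.0], [404.0, -345.0]]
[[398.0, -330.0], [398.0, -342.0]]
```

Emit:
step_arm(
  steps=[1,0.006,-0.377,0.05,-0.077,1,0.006,-0.377,0.05,-0.077,1,0.006,-0.377,0.05,-0.077,1,0.006,-0.377,0.05,-0.077,1,0.006,-0.377,0.05,-0.077,1,0.006,-0.377,0.05,-0.077,1,0.006,-0.377,0.05,-0.077,1,0.006,-0.377,0.05,-0.077,1,0.006,-0.377,0.05,-0.077,1,0.006,-0.377,0.09,-0.077,1,0.006,-0.377,0.13,-0.077,1,0.006,-0.377,0.16,-0.077,1,0.006,-0.377,0.185,-0.077,1,0.006,-0.377,0.2,-0.077,1,0.006,-0.377,0.2,-0.077,1,0.006,-0.377,0.2,-0.077],
  newtons=45,
)

```text
t: 2.7
ee_pos: [0.4448, -0.0754, 0.0107]
ee_rot: [180.0, -0.0, -175.4]
force: [-0.5, -0.6, 0.4]
opening: 1.001
grip_force: 0.0
```

Emit:
step_arm(
  steps=[0,0,0,0,0,0,0,0,0,0,0,0,0,0,0,0,0,0,0,0,0,0,0,0,0,0,0,0,0,0,0,0,0,0,0,0,0,0,0,0,0,0,0,0,0,0,0,0,0,0],
)

```text
t: 3.7
ee_pos: [0.4454, -0.0767, 0.0114]
ee_rot: [180.0, 0.1, -175.6]
force: [-1.6, 1.3, 6.2]
opening: 0.452
grip_force: 45.4
```

Emit:
step_arm(
  steps=[0,0,0,-0.03,0,0,0,0,-0.07,0,0,0,0,-0.09,0,0,0,0,-0.09,0,0,-0.002,0.04,-0.09,0,0,-0.004,0.08,-0.09,0,0,-0.006,0.12,-0.09,0,0,-0.008,0.16,-0.09,0,0,-0.01,0.2,-0.09,0,0,-0.012,0.24,-0.09,-0.019,0,-0.014,0.28,-0.09,-0.019,0,-0.015,0.299,-0.09,-0.019,0,-0.015,0.299,-0.06,-0.019,0,-0.015,0.299,-0.035,-0.019,0,-0.015,0.299,-0.035,-0.019,0,-0.015,0.299,-0.035,-0.019],
)

```text
t: 5.3
ee_pos: [0.4353, 0.2218, 0.0445]
ee_rot: [-179.9, -0.2, -174.5]
force: [0.3, 0.1, -1.0]
opening: 0.454
grip_force: 47.4
```

```bash
cat > look.py <<'E'
from h import *
import sys
n,x,y,out=sys.argv[1],float(sys.argv[2]),float(sys.argv[3]),sys.argv[4]
im=capture(n)[:,:,::-1];u,v=proj(n,[x,y,.03]);print(u,v)
u=int(np.clip(u,70,570));v=int(np.clip(v,60,420))
cv2.imwrite("pics/"+out,cv2.resize(im[v-60:v+60,u-70:u+70],None,fx=5,fy=5,interpolation=cv2.INTER_CUBIC))
E
python3 look.py side .436 .223 a1.png
```

```text
231.822388706309 206.1041731620213
```

View pics/a1.png

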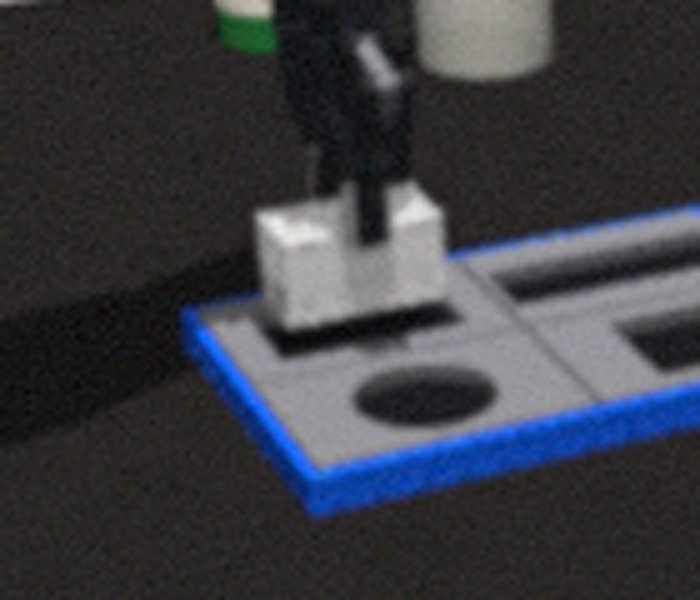

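The block hangs over the wide pocket, its near bottom edge (285,328)–(447,302) inside the rim (278,355)–(462,318). Lowering and releasing.

Emit:
step_arm(
  steps=[0,0,0,0.01,0,0,0,0,0.018,0,0,0,0,0.022,0,0,0,0,0.024,0,0,0,0,0.024,0,0,0,0,0.024,0],
)

```text
t: 5.95
ee_pos: [0.4363, 0.2222, 0.0224]
ee_rot: [-180.0, -0.0, -174.5]
force: [-4.5, -3.6, 10.3]
opening: 0.451
grip_force: 48.9
```

Emit:
step_arm(
  steps=[0.65,0,0,0,0,0.65,0,0,0,0,0.65,0,0,0,0,0.65,0,0,0,0,0.65,0,0,0,0,0.65,0,0,-0.02,0,0.65,0,0,-0.05,0,0.65,0,0,-0.09,0,0.65,0,0,-0.12,0,0.65,0,0,-0.12,0],
)

```text
t: 6.95
ee_pos: [0.4394, 0.224, 0.1457]
ee_rot: [179.8, 0.4, -174.5]
force: [0.1, 0.6, -0.2]
opening: 0.651
grip_force: 0.0
```

Emit:
step_arm(
  steps=[1,0.043,-0.575,0,0.279,1,0.043,-0.575,0,0.279,1,0.043,-0.575,0,0.279,1,0.043,-0.575,0,0.279,1,0.043,-0.575,0,0.279,1,0.043,-0.575,0,0.279,1,0.043,-0.575,0,0.279,1,0.043,-0.575,0,0.279,1,0.043,-0.575,0,0.279,1,0.043,-0.575,0,0.279,1,0.043,-0.575,0,0.279,1,0.043,-0.575,0,0.279,1,0.043,-0.575,0,0.279,1,0.043,-0.575,0.04,0.279,1,0.043,-0.575,0.07,0.279,1,0.043,-0.575,0.07,0.279],
)

```text
t: 8.55
ee_pos: [0.4454, -0.3504, 0.0667]
ee_rot: [179.7, -0.5, 169.6]
force: [-1.0, 1.1, 0.1]
opening: 1.001
grip_force: 0.0
```

Run:
```python
from h import *
o=get_obs();print(o["ee_pos"],o["ee_rot"])
im=capture("side")[:,:,::-1];t=capture("top")[:,:,::-1]
a=cv2.resize(im[300:400,270:390],(600,500),interpolation=2)
b=cv2.resize(t[190:340,160:280],(200*2,500),interpolation=2)
cv2.imwrite("pics/a2.png",cv2.resize(np.hstack([a,b]),None,fx=.8,fy=.8))
g=cv2.cvtColor(np.ascontiguousarray(t),6);w=cv2.inRange(g,180,255);w[:,:175]=0;w[:270]=0;w[335:]=0;w[:,225]=0;w[:,225:]=0
w=cv2.morphologyEx(w,cv2.MORPH_CLOSE,np.ones((5,5)))
k=max(cv2.findContours(w,0,2)[0],key=cv2.contourArea);print(cv2.minAreaRect((ray("top",k[:,0],.056)[:,:2]*1000).astype(np.float32)))
```

```text
[ 0.44542047 -0.35043702  0.06665326] [179.74130853  -0.45677494 169.55667534]
((433.6610107421875, 209.25425720214844), (129.47384643554688, 98.11090850830078), 2.940319061279297)
```

View pics/a2.png

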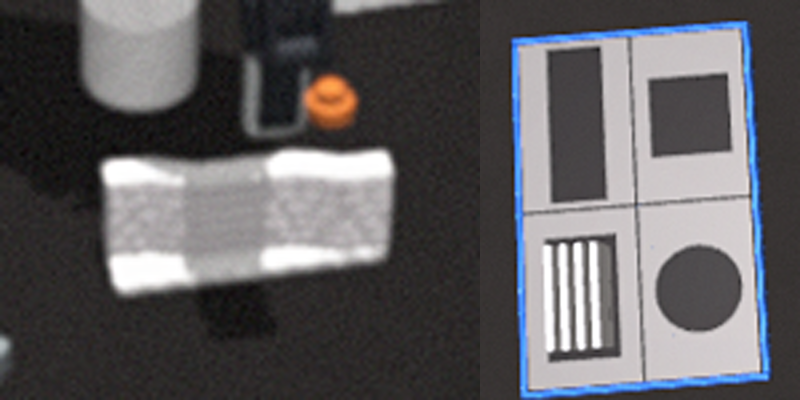

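Right half: the finned block sits inside the wide pocket. Left half: the gripper is straddling the rib's middle. Descending to grasp.

Emit:
step_arm(
  steps=[1,0,0,0.02,0,1,0,0,0.04,0,1,0,0,0.052,0,1,0,0,0.058,0,1,0,0,0.058,0,0,0,0,0.058,0,0,0,0,0.058,0,0,0,0,0.058,0,0,0,0,0.058,0,0,0,0,0.058,0,0,0,0,0.058,0,0,0,0,0.058,0,0,0,0,0.058,0,0,0,0,0.058,0,0,0,0,0.058,0,0,0,0,0.058,0,0,0,0,0.058,0],
  newtons=45,
)

```text
t: 10.35
ee_pos: [0.4491, -0.3541, 0.0136]
ee_rot: [-180.0, 0.0, 169.5]
force: [-0.4, 1.5, 4.4]
opening: 0.118
grip_force: 48.4
```

Emit:
step_arm(
  steps=[0,0,0,-0.03,0,0,0,0,-0.07,0,0,0,0,-0.1,0,0,-0.001,0.04,-0.1,0,0,-0.003,0.085,-0.1,-0.03,0,-0.004,0.13,-0.1,-0.06,0,-0.005,0.175,-0.1,-0.09,0,-0.006,0.22,-0.1,-0.12,0,-0.008,0.265,-0.1,-0.15,0,-0.009,0.31,-0.1,-0.18,0,-0.01,0.355,-0.1,-0.21,0,-0.012,0.4,-0.1,-0.24,0,-0.013,0.445,-0.1,-0.27,0,-0.014,0.49,-0.1,-0.279,0,-0.015,0.535,-0.1,-0.279,0,-0.017,0.575,-0.1,-0.279,0,-0.017,0.603,-0.09,-0.279,0,-0.017,0.603,-0.06,-0.279,0,-0.017,0.603,-0.035,-0.279,0,-0.017,0.603,-0.035,-0.279],
)

```text
t: 12.35
ee_pos: [0.5713, 0.2347, 0.0437]
ee_rot: [-179.9, -0.5, -174.5]
force: [-1.4, -1.4, -1.6]
opening: 0.122
grip_force: 47.6
```

```bash
python3 look.py side .575 .2365 a3.png; python3 -c "
from plant import *
o=get_obs();print(o['ee_pos'],o['ee_rot'])"
```

```text
283.2651353467992 195.65984110757262
[0.57282475 0.2349946  0.04598438] [-179.90524172   -0.30524794 -174.48096022]
```

View pics/a3.png

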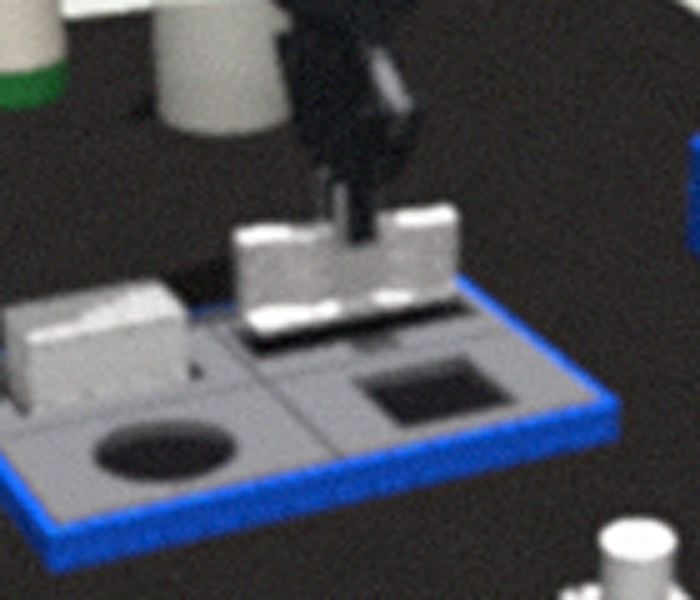

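The rib hangs over the long pocket: foot edge (250,333)–(458,300), near rim (255,355)–(475,310). I'll check the gap numerically.

Run:
```python
from h import *
f=lambda a,b:(213+a/5-.4,135+b/5-.4)
for nm,pts,z in(("foot",[f(250,333),f(458,300)],.034),("rim",[f(255,355),f(475,310)],.021)):
    q=ray("side",pts,z)*1000; print(nm,q[:,:2].round(1).tolist())
```

```text
foot [[512.9, 214.8], [624.5, 215.0]]
rim [[515.3, 215.8], [638.7, 227.0]]
```

Run:
```python
from h import *
print(get_obs()["ee_pos"])
t=capture("top")[:,:,::-1];s=capture("side")[:,:,::-1]
cv2.imwrite("pics/a4.png",np.hstack([cv2.resize(t[190:290,165:245],(400,500),interpolation=2),cv2.resize(s[165:225,255:315],(400,400),interpolation=2).repeat(1,0) if 0 else cv2.copyMakeBorder(cv2.resize(s[165:225,255:315],(400,400),interpolation=2),0,100,0,0,0)]))
```

```text
[0.57282475 0.2349946  0.04598438]
```

View pics/a4.png

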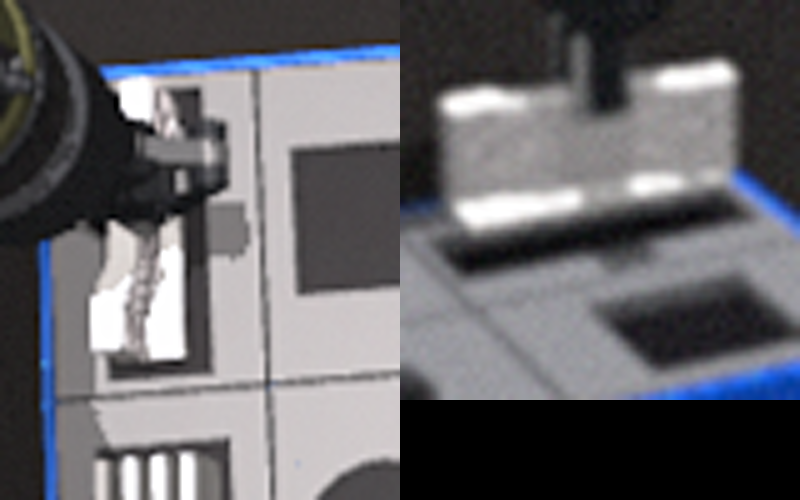

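Run:
```python
from h import *
f=lambda a,b:(165+a/5-.4,190+b/5-.4)
print("foot top edge",ray("top",[f(187,360),f(183,230)],.041)[:,:2]*1000)
print("rim right bottom",ray("top",[f(210,372),f(200,90)],.021)[:,:2]*1000)
g=lambda a,b:(255+a/6.667-.4,165+b/6.667-.4)
print("side foot",ray("side",[g(460,228)[0:2] if 0 else g(60,228),g(325,187)],.034)[:,:2]*1000)
print("side rim",ray("side",[g(65,275),g(352,215)],.021)[:,:2]*1000)
print("tool",get_obs()["ee_pos"])
c,s=np.cos(np.radians(5.5)),np.sin(np.radians(5.5));R=np.array([[c,-s],[s,c]])
print("exp foot -x-y,+x-y",[ (R@p+[573,235]).round(1) for p in([-55,-14],[55,-14])],"exp rim",[(R@p+[575,236.5]).round(1) for p in([-63,-22],[63,-22])])
```

```text
foot top edge [[516.80256681 213.68311737]
 [571.91504721 218.67103987]]
rim right bottom [[514.21972653 209.03587453]
 [637.56900982 220.59934678]]
side foot [[519.50923222 227.70600032]
 [626.90533373 227.30023013]]
side rim [[516.59983431 213.76039295]
 [637.62353875 225.76426638]]
tool [0.5755602  0.23579644 0.04901259]
exp foot -x-y,+x-y [array([519.6, 215.8]), array([629.1, 226.3])] exp rim [array([514.4, 208.6]), array([639.8, 220.6])]
```

The top view confirms the fit to about 2 mm: the foot corner is 5 mm inside the rim, with the yaw aligned. Lowering.

Emit:
step_arm(
  steps=[0,0,0,0.01,0,0,0,0,0.018,0,0,0,0,0.022,0,0,0,0,0.024,0,0,0,0,0.024,0,0,0,0,0.024,0],
)

```text
t: 13.1
ee_pos: [0.5753, 0.2358, 0.0246]
ee_rot: [-180.0, 0.0, -174.5]
force: [-1.3, -1.0, 2.0]
opening: 0.121
grip_force: 47.9
```

Emit:
step_arm(
  steps=[0.4,0,0,0,0,0.4,0,0,0,0,0.4,0,0,0,0,0.4,0,0,0,0,0.4,0,0,0,0,0.4,0,0,-0.02,0,0.4,0,0,-0.05,0,0.4,0,0,-0.09,0,0.4,0,0,-0.12,0,0.4,0,0,-0.12,0],
)

```text
t: 14.1
ee_pos: [0.5784, 0.2372, 0.1497]
ee_rot: [179.9, 0.5, -174.5]
force: [0.4, 1.0, -0.1]
opening: 0.402
grip_force: 0.0
```

Emit:
step_arm(
  steps=[1,0.01,-0.303,0,0.105,1,0.01,-0.303,0,0.105,1,0.01,-0.303,0,0.105,1,0.01,-0.303,0,0.105,1,0.01,-0.303,0,0.105,1,0.01,-0.303,0,0.105,1,0.01,-0.303,0,0.105,1,0.01,-0.303,0,0.105,1,0.01,-0.303,0.04,0.105,1,0.01,-0.303,0.075,0.105,1,0.01,-0.303,0.1,0.105,1,0.01,-0.303,0.12,0.105,1,0.01,-0.303,0.13,0.105,1,0.01,-0.303,0.13,0.105,1,0.01,-0.303,0.13,0.105],
  newtons=45,
)

```text
t: 15.6
ee_pos: [0.5949, -0.0659, 0.015]
ee_rot: [180.0, 0.0, 179.6]
force: [0.5, 0.4, 0.4]
opening: 1.0
grip_force: 0.0
```

Emit:
step_arm(
  steps=[0,0,0,0,0,0,0,0,0,0,0,0,0,0,0,0,0,0,0,0,0,0,0,0,0,0,0,0,0,0,0,0,0,0,0,0,0,0,0,0,0,0,0,0,0,0,0,0,0,0,0,0,0,0,0],
)

```text
t: 16.7
ee_pos: [0.5949, -0.0668, 0.0152]
ee_rot: [-180.0, 0.1, 179.5]
force: [-1.1, 0.2, 5.2]
opening: 0.319
grip_force: 44.1
```

Emit:
step_arm(
  steps=[0,0,0,-0.03,0,0,0,0,-0.07,0,0,0,0,-0.09,0,0,0.003,0.04,-0.09,0,0,0.006,0.085,-0.09,-0.03,0,0.009,0.13,-0.09,-0.06,0,0.012,0.175,-0.09,-0.09,0,0.013,0.211,-0.09,-0.105,0,0.013,0.211,-0.06,-0.105,0,0.013,0.211,-0.035,-0.105,0,0.013,0.211,-0.035,-0.105,0,0.013,0.211,-0.035,-0.105,0,0.013,0.211,-0.035,-0.105],
)

```text
t: 18.0
ee_pos: [0.5843, 0.1443, 0.0507]
ee_rot: [180.0, 0.1, -174.5]
force: [-0.5, -0.5, -1.1]
opening: 0.322
grip_force: 44.8
```

Run:
```python
from h import *
print(get_obs()["ee_pos"])
t=capture("top")[:,:,::-1];s=capture("side")[:,:,::-1]
cv2.imwrite("pics/a5.png",np.hstack([cv2.resize(t[190:340,165:285],(400,500),interpolation=2),cv2.resize(s[160:260,200:280+0] if 0 else s[150:250,240:320],(400,500),interpolation=2)]))
```

```text
[0.58430355 0.14434062 0.05071399]
```

View pics/a5.png

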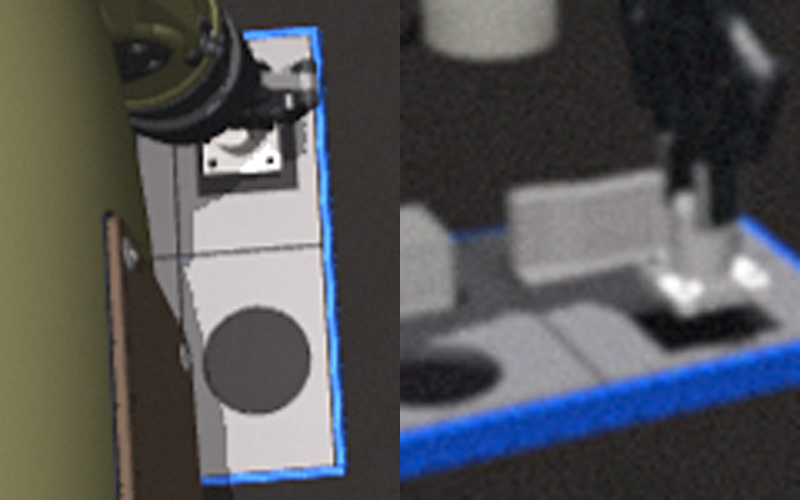

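The pedestal's foot (203–281 px across) is centred over the square pocket (198–297 px). Lowering.

Emit:
step_arm(
  steps=[0,0,0,0.01,0,0,0,0,0.018,0,0,0,0,0.022,0,0,0,0,0.024,0,0,0,0,0.024,0,0,0,0,0.024,0],
)

```text
t: 18.7
ee_pos: [0.5825, 0.1442, 0.0261]
ee_rot: [-180.0, -0.1, -174.5]
force: [-4.9, -1.0, 10.8]
opening: 0.321
grip_force: 46.0
```

Emit:
step_arm(
  steps=[0.6,0,0,0,0,0.6,0,0,0,0,0.6,0,0,0,0,0.6,0,0,0,0,0.6,0,0,0,0,0.6,0,0,-0.02,0,0.6,0,0,-0.05,0,0.6,0,0,-0.09,0,0.6,0,0,-0.12,0,0.6,0,0,-0.12,0],
)

```text
t: 19.7
ee_pos: [0.5866, 0.1452, 0.1504]
ee_rot: [179.9, 0.5, -174.5]
force: [0.2, -0.1, 0.8]
opening: 0.597
grip_force: 0.0
```

Emit:
step_arm(
  steps=[1,0.035,-0.509,0,0,1,0.035,-0.509,0,0,1,0.035,-0.509,0,0,1,0.035,-0.509,0,0,1,0.035,-0.509,0,0,1,0.035,-0.509,0,0,1,0.035,-0.509,0,0,1,0.035,-0.509,0,0,1,0.035,-0.509,0,0,1,0.035,-0.509,0,0,1,0.035,-0.509,0,0,1,0.035,-0.509,0,0,1,0.035,-0.509,0.04,0,1,0.035,-0.509,0.075,0,1,0.035,-0.509,0.105,0,1,0.035,-0.509,0.125,0,1,0.035,-0.509,0.132,0,1,0.035,-0.509,0.132,0,1,0.035,-0.509,0.132,0],
  newtons=45,
)

```text
t: 21.6
ee_pos: [0.5982, -0.3651, 0.0146]
ee_rot: [-180.0, 0.1, -174.4]
force: [0.4, -0.1, -0.7]
opening: 0.997
grip_force: 0.0
```

Emit:
step_arm(
  steps=[0,0,0,0,0,0,0,0,0,0,0,0,0,0,0,0,0,0,0,0,0,0,0,0,0,0,0,0,0,0,0,0,0,0,0,0,0,0,0,0,0,0,0,0,0,0,0,0,0,0,0,0,0,0,0],
)

```text
t: 22.7
ee_pos: [0.5979, -0.3661, 0.0144]
ee_rot: [-179.9, 0.1, -174.5]
force: [-1.1, -0.2, 5.3]
opening: 0.39
grip_force: 45.4
```

Emit:
step_arm(
  steps=[0,0,0,-0.03,0,0,0,0,-0.07,0,0,0,0,-0.1,0,0,0.008,0.04,-0.1,0,0,0.017,0.083,-0.1,0,0,0.026,0.126,-0.1,0,0,0.034,0.169,-0.1,0,0,0.043,0.212,-0.1,0,0,0.052,0.255,-0.1,0,0,0.06,0.298,-0.1,0,0,0.069,0.341,-0.1,0,0,0.078,0.384,-0.1,0,0,0.086,0.427,-0.1,0,0,0.095,0.47,-0.1,0,0,0.103,0.511,-0.1,0,0,0.103,0.511,-0.07,0,0,0.103,0.511,-0.04,0,0,0.103,0.511,-0.035,0,0,0.103,0.511,-0.035,0,0,0.103,0.511,-0.035,0],
)

```text
t: 24.7
ee_pos: [0.4465, 0.1331, 0.0494]
ee_rot: [180.0, 0.1, -174.5]
force: [0.7, -0.2, -0.7]
opening: 0.388
grip_force: 45.4
```

Run:
```python
from h import *
print(get_obs()["ee_pos"])
t=capture("top")[:,:,::-1];s=capture("side")[:,:,::-1]
cv2.imwrite("pics/a6.png",np.hstack([cv2.resize(t[190:340,165:285],(400,500),interpolation=2),cv2.resize(s[160:260,200:300],(400,500)if 0 else (400,400),interpolation=2) if 0 else cv2.resize(s[150:250,200:280],(400,500),interpolation=2)]))
```

```text
[0.44649489 0.13306566 0.04935219]
```

View pics/a6.png

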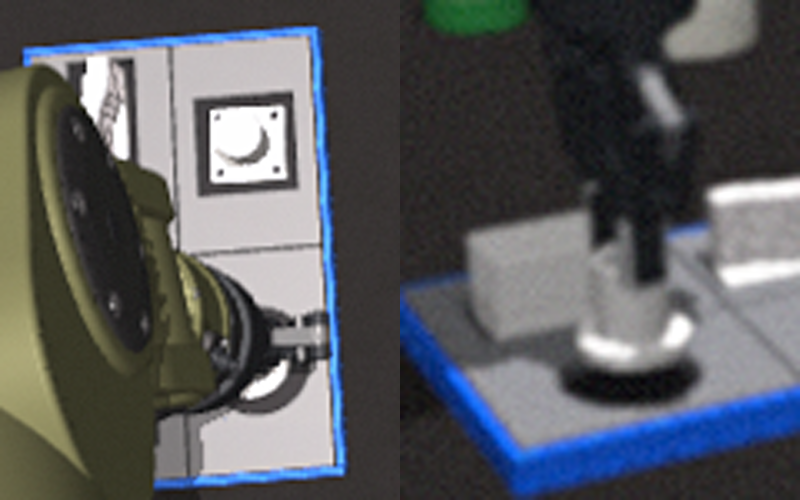

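The pedestal is in its square pocket. The bush flange (575–693 px in the right half) is centred over the round pocket (560–700 px). Lowering.

Emit:
step_arm(
  steps=[0,0,0,0.01,0,0,0,0,0.018,0,0,0,0,0.022,0,0,0,0,0.024,0,0,0,0,0.024,0,0,0,0,0.024,0],
)

```text
t: 25.4
ee_pos: [0.4451, 0.1329, 0.0253]
ee_rot: [-180.0, -0.0, -174.5]
force: [-6.4, -2.2, 17.9]
opening: 0.391
grip_force: 47.3
```

Emit:
step_arm(
  steps=[0.62,0,0,0,0,0.62,0,0,0,0,0.62,0,0,0,0,0.62,0,0,0,0,0.62,0,0,0,0,0.62,0,0,-0.02,0,0.62,0,0,-0.05,0,0.62,0,0,-0.09,0,0.62,0,0,-0.13,0,0.62,0,-0.04,-0.15,0,0.62,0,-0.08,-0.15,0,0.62,0,-0.12,-0.15,0,0.62,0,-0.16,-0.15,0,0.62,0,-0.2,-0.15,0,0.62,0,-0.24,-0.15,0,0.62,0,-0.28,-0.15,0,0.62,0,-0.28,-0.15,0],
)

```text
t: 27.1
ee_pos: [0.473, -0.1496, 0.1743]
ee_rot: [-179.9, 0.0, -174.8]
force: [0.9, 0.4, 0.1]
opening: 0.622
grip_force: 0.0
```

Run:
```python
from h import *
print(get_obs()["ee_pos"])
t=capture("top")[:,:,::-1];s=capture("side")[:,:,::-1]
cv2.imwrite("pics/a7.png",np.hstack([cv2.resize(t[190:340,165:285],(400,500),interpolation=2),cv2.resize(s[170:260,195:345],(400,240),interpolation=2) if 0 else cv2.copyMakeBorder(cv2.resize(s[170:260,190:340],(400,240),interpolation=2),0,260,0,0,0)]))
```

```text
[ 0.47303469 -0.14963378  0.174295  ]
```

View pics/a7.png

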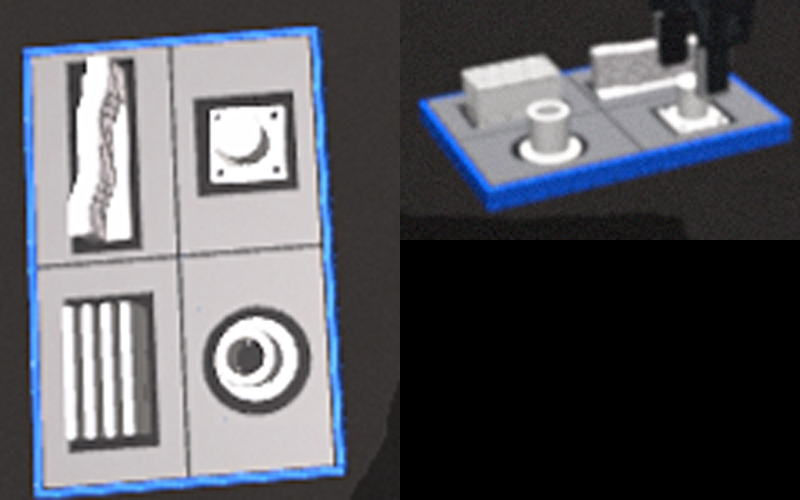

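All four parts sit inside their pockets with clear margins, and the gripper is free of everything.

```bash
python3 -c "
from plant import *
print(hand_in())"
```

```text
the job is handed in; nothing more can be done
None
```

I set all four finished parts in their matching pockets and handed the job in at about 27 s; the last pictures show each part seated with clear margins, and I kept the arm clear of both blanks but did not re-measure them at the end.

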